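# Load a rotary stopper dispenser from a tilt-out bin

## Robot

A 6-joint arm with a two-finger parallel gripper is mounted at the origin on a cart in front of the work surface, level with it; the furniture and walls round the work are solid. World frame = base frame: x ahead of the robot, y to its left, z up, the work surface at z = 0. Lengths are in m, angles in rad, forces in N, time in s.
With the tool pointing down it reaches from about 0.225 to 0.875 m from the base axis. Payload 3.4 kg.
Tool frame: the origin (TCP) lies midway between the tips of the shut fingers; the grasp point (between the pads) lies 19 mm behind it (pinch_z is the distance from the TCP to the grasp point, in m); z points along the fingers, y is the line along which they close (so a half turn about z gives the same grasp; the last joint's range is limited). The gripper opens to 85 mm and grips with 20 to 120 N. Pads are 22 mm wide; open, the fingers measure 114 mm over their backs; the gripper's body (76 mm by 85 mm) begins 54 mm behind the grasp point. The pads swing forward as they close: fully open they stand 13 mm farther back than shut.
Start: joints at [1.05, 0.276, 1.505, -0, 1.361, -0.121], TCP at [0.224, 0.53, 0.21] pointing down, gripper open.
Joint ranges: [-2.89, 2.89], [-0.75, 2.08], [0.22, 2.7], [-1.18, 4.32], [0.11, 2.71], [-2.7, 2.7]. Speed limits (rad/s): [2.57, 2.57, 3.14, 3.14, 3.14, 3.14].

## Interface

Orientations are given as a unit quaternion [w, x, y, z].
In Python, from rig import get_state, get_image, sign_off, pinch_z gives the robot as it stands.
- The arm moves only by the tool send_rows, never from a script. Its argument "steps" is one flat list of numbers, 5 for each row, row after row: the gripper's target within -1 to 1 (fully open at 1, half-way at 0, shut at -1), then the shift along the tool's x, y, z in cm, then the turn about the tool's z in degrees. In form: [gripper, x, y, z, roll, gripper, x, y, z, roll, ...]. A call has 1 to 12 rows; each row shifts and turns the commanded pose from where the row before left it, along the tool's axes as they then stand; what a row does not reach is not made up. A row lasts 1/10 s, in which the tool goes at most 50 mm and 8.59 degrees, less where a joint would pass 70% of its speed; a pose out of reach is approached as far as the arm can. A call is refused whole if a number of a shift passes 5 or a number of a turn 8.59, either way. A call with a gripper value outside its range is refused whole. The fingers move at their own pace and stop on an object; "newtons" is the grip in N (left out, the last holds). Time passes only in rows, so rows that do not move let the fingers close. It gives the time, the measured TCP pose, the force, the opening and the grip force at its end, in the units of the state.
- get_state(): the state, without advancing time (a new reading comes with each control period).
- get_image(name): name is "scene" or "top"; returns a dict with "color" (480x640x3 uint8, red, green, blue), "mtx" (3x3 intrinsics, pixels), "T" (4x4, takes a point from camera to world coordinates). Camera axes: x right, y down, z forward; pixel columns grow to the right and rows downward; lengths in m; the calibration is good to about 2 mm. A picture is of the moment at which its call begins. There is no depth.
- sign_off(): hands the job in; it is judged then, once.
The state is a dict: "clock": time; "qpos": joint angles; "qd": joint speeds; "effort": joint torques, N m; "position": TCP position; "ee_rot": TCP orientation; "contact_force": force on the tool from outside, world axes, zero at the start; "moment": the same for the moment, N m; "width": finger opening in m; "gripper_force": force on a finger pad.
Only numpy, scipy, OpenCV 4.12 (cv2) and the standard library are available. Lean on these libraries where they do the work, as an engineer would, in place of code of your own. Each camera call takes 0.05 s, during which the arm holds its last target. There are 200 camera calls.

## Task

Tilt the clear bin out of its cabinet by its handle, nearly as far as it goes, and drop every rubber stopper in it (two or three) down the chute of the rotary dispenser, turning the wheel by its knob between drops so that each stopper falls into a narrow wedge compartment of its own and none into the wide half-round one. Then park the wheel with the middle of the wide compartment squarely under the chute and push the bin fully shut. Do not knock over the two small bottles that stand to the right.

Things in the scene. Friction and masses are not known exactly. Their poses are not given: they have to be found in the camera images.
- dispenser: rotary dispenser, fixed to the bench: grey square base 280 x 280 mm, four corner posts, and a clear flat fixed cover (top at 88 mm) that closes the compartment wheel below it except through the chute. Origin: centre of the underside, on the wheel's vertical axis; its x axis points to the chute.
- chute_mouth (a point): centre of the open top of the steel chute, a short vertical tube with a flared mouth that stands on the cover 90 mm from the wheel's axis; mouth 78 mm inside (84 outside) at 150 mm above the bench, narrowing to a straight throat of 58 mm that leads through the cover.
- wheel (a joint): angle of the white compartment wheel, rad, counter-clockwise from above positive; 0 (or a whole turn) puts the middle of the wide compartment under the chute. Can turn two turns either way from 0; light friction (0.06 N m), stays where it is left. The wheel is 260 mm across, walls 56 to 60 mm high.
- knob_grip (a point): centre of the black bar knob on the wheel's axis above the cover, 148 mm above the bench; the bar is 44 mm long, 14 mm wide, 30 mm high (131 to 161 mm above the bench). The point's x axis runs along the bar, to the pointed nose at the end over the middle of the wide compartment.
- wide_mid (a point): middle of the floor of the wide compartment, which takes up one whole half of the wheel (the other half is divided into three equal narrow wedges); 90 mm from the axis, 20 mm above the bench; turns with the wheel.
- wedge_1 (a point): middle of the floor of the first narrow wedge, 90 mm from the axis, 120 degrees counter-clockwise from the middle of the wide compartment (seen from above); turns with the wheel. The ribs between wedges are 22 mm thick, a wedge is 68 mm wide here; it takes a stopper cleanly when within about 6 degrees of the chute.
- wedge_2 (a point): middle of the floor of the second narrow wedge, opposite the wide compartment (180 degrees), 90 mm from the axis; turns with the wheel.
- wedge_3 (a point): middle of the floor of the third narrow wedge, 240 degrees counter-clockwise from the middle of the wide compartment, 90 mm from the axis; turns with the wheel.
- cabinet: grey cabinet fixed to the bench, 130 deep x 375 wide x 158 mm high at the back, open in front; its roof covers only the rear 65 mm, its sides are 70 mm high in front of that. Origin: centre of the underside; its front faces its -x; y along its width.
- bin (a joint): tilt of the clear bin, rad: 0 shut (front upright), 0.8 fully tilted out against its stop; pivots at its lower front edge, top coming towards the cabinet's -x. A stiff hinge (0.3 N m): it stays where it is left. The bin is 340 wide, 100 deep, walls 5 mm thick, front panel 120 mm high, sides sloping from 100 mm high in front to 20 mm at the back, back wall 20 mm.
- bin_handle (a point): middle of the bin's bar handle: a round steel bar 10 mm thick, 110 mm long along the cabinet's y, 45 mm in front of the front panel and 150 mm above the pivot when shut; on two struts that rise from the top of the panel; moves with the bin.
- bin_hinge (a point): point on the bin's pivot line, at the middle of its length, 25 mm above the bench, 65 mm in front of the cabinet's origin; does not move. Tilted out, the floor and the front panel form a V trough whose bottom lies along the pivot, in which the stoppers gather.
- amber_bottle: brown bottle, 39 mm across, 89 mm high; bystander, origin in its underside, z up.
- white_cap_bottle: small bottle of red stain with a white cap, 42 mm across, 94 mm high; bystander, origin in its underside, z up.
- stopper_1: brown-red rubber stopper, a cone frustum 30 mm high, 39 mm across at its wide end and narrower at the other; in the bin at the start; one of the three may be absent. Origin: centre of the narrow end face; z axis towards the wide end.
- stopper_2: brown-red rubber stopper, a cone frustum 30 mm high, 39 mm across at its wide end and narrower at the other; in the bin at the start; one of the three may be absent. Origin: centre of the narrow end face; z axis towards the wide end.
- stopper_3: brown-red rubber stopper, a cone frustum 30 mm high, 39 mm across at its wide end and narrower at the other; in the bin at the start; one of the three may be absent. Origin: centre of the narrow end face; z axis towards the wide end.

How it is judged:
On the way, in this order (a step that is already met when the one before it is completed fails the run):
1. the bin is tilted out nearly as far as it goes (value of joint bin above 0.6 rad), for 0.2 s.
2. every stopper lies in a narrow wedge of its own ((horizontal distance between stopper_1 and wedge_1 below 0.045 m or horizontal distance between stopper_1 and wedge_2 below 0.045 m or horizontal distance between stopper_1 and wedge_3 below 0.045 m) and z of stopper_1 in the frame of wide_mid between -0.005 and 0.045 m and linear speed of each of stopper_1, stopper_2, stopper_3 below 0.05 m/s and (horizontal distance between stopper_2 and wedge_1 below 0.045 m or horizontal distance between stopper_2 and wedge_2 below 0.045 m or horizontal distance between stopper_2 and wedge_3 below 0.045 m) and z of stopper_2 in the frame of wide_mid between -0.005 and 0.045 m and (horizontal distance between stopper_3 and wedge_1 below 0.045 m or horizontal distance between stopper_3 and wedge_2 below 0.045 m or horizontal distance between stopper_3 and wedge_3 below 0.045 m) and z of stopper_3 in the frame of wide_mid between -0.005 and 0.045 m and horizontal distance between stopper_1 and stopper_2 above 0.05 m and horizontal distance between each of stopper_1, stopper_2 and stopper_3 above 0.05 m), for 0.2 s.
At the end, for the whole second after the job is handed in: every stopper present is at rest on the floor of one of the three narrow wedges, not two in one wedge; the middle of the wide compartment is within 40 mm (26 degrees) of being under the chute; the bin is shut to within 0.06 rad; the two bystander bottles stand upright (all of step 2 and value of joint bin below 0.06 rad and horizontal distance between wide_mid and chute_mouth below 0.04 m and angle between each of amber_bottle, white_cap_bottle's own z axis and vertical below 0.5 rad); the robot touches nothing.
It fails at once if a bystander bottle is knocked over (angle between any of amber_bottle, white_cap_bottle's own z axis and vertical above 0.7 rad).
Of stopper_1, stopper_2, stopper_3 only 2 to 3 are there at a start; the rules pass over those that are not, and their reading is None.
At some moment in a run one of stopper_1, stopper_2, stopper_3 may be knocked a few centimetres aside while the robot is not near it.
Once in a run the grip may slacken for a moment while it holds something.
It also fails if it takes over 210 s, if anything falls off the work surface, if the arm or the gripper's body presses on something with over 40 N, if the wrist force passes 120 N, or if a joint passes its speed limit or range.

## Working session

There is one attempt and no reset: what is moved stays moved. The work goes in short steps, Python scripts to look and compute and a tool call to move; the robot and the scene stay as the last step left them, time stands still between calls to the robot, and variables do not carry over. Pictures are saved under pics/ and viewed, at most 14 in all, crops included, and the job is handed in when it is done.

Besides the shell and the picture viewer there is one more tool, called after "Emit:" by a JSON object that holds its "name" and its "arguments", one argument or row to a line. send_rows: Moves the arm, as the interface text tells. Its arguments: {"type":"object","properties":{"steps":{"type":"array"},"newtons":{"type":"number"}},"required":["steps"]}

```bash
ls; mkdir -p pics; python3 - <<'E'
from rig import *
import cv2
s=get_state(); print({k:s[k] for k in('clock','position','ee_rot','width')},pinch_z)
for n in('scene','top'):
    i=get_image(n); cv2.imwrite(f'pics/{n}0.png',i['color'][:,:,::-1]); print(i['mtx'].round(1).tolist(),i['T'].round(4).tolist())
E
```

```text
pics
{'clock': 0.0, 'position': array([0.22354088, 0.52916208, 0.20900543]), 'ee_rot': array([-2.83472983e-04,  1.98572699e-01,  9.80085724e-01, -8.80889967e-04]), 'width': 0.08541202760418154} 0.0187
[[619.6, 0.0, 326.4], [0.0, 619.6, 232.8], [0.0, 0.0, 1.0]] [[0.6764, -0.4777, 0.5605, -0.3482], [-0.7365, -0.4455, 0.509, -0.8449], [0.0065, -0.7571, -0.6532, 1.1066], [0.0, 0.0, 0.0, 1.0]]
[[587.5, 0.0, 324.2], [0.0, 587.5, 243.6], [0.0, 0.0, 1.0]] [[-0.0011, -0.999, 0.045, 0.416], [-0.9999, 0.0017, 0.013, -0.0563], [-0.0131, -0.045, -0.9989, 1.6816], [0.0, 0.0, 0.0, 1.0]]
```

View pics/scene0.png

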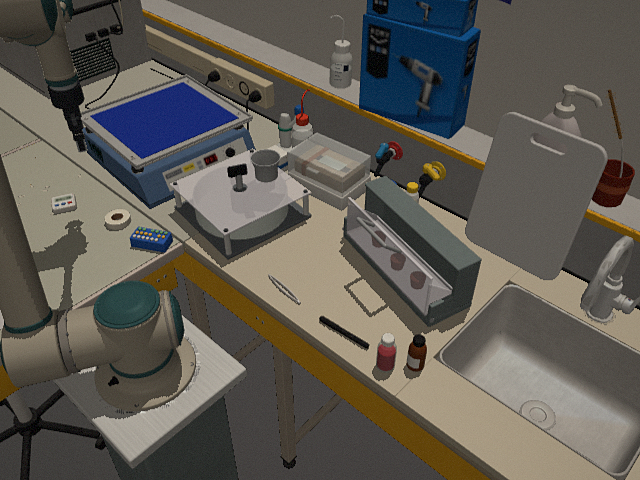

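View pics/top0.png

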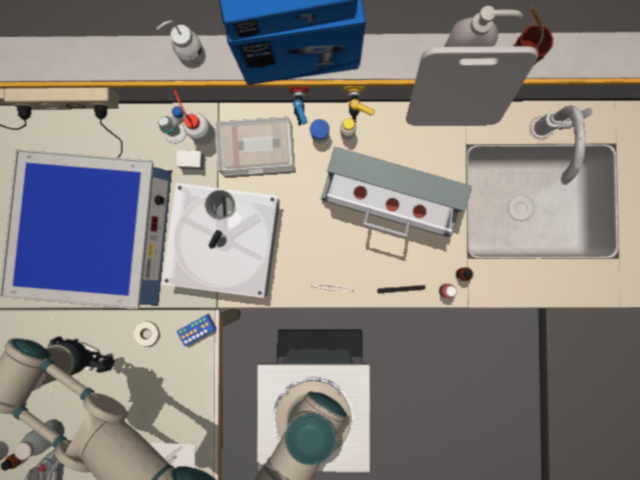

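The scene view shows the dispenser with its chute at (265,163) and knob at (237,175). The cabinet and shut bin are around (410,260), with three stoppers at (378,240), (397,262) and (417,279), and the bottles at (386,352) and (416,354). In the top view the chute is at (220,205), the knob at (216,240) and the bin handle near (387,233). I'll zoom in.

```bash
cat > h.py <<'E'
import numpy as np, cv2
from rig import *
from scipy.spatial.transform import Rotation as R
C={}
def cam(n):
    i=get_image(n); C[n]=i; return i
def ray(i,uv):
    d=i['T'][:3,:3]@np.linalg.inv(i['mtx'])@[uv[0],uv[1],1]; return i['T'][:3,3],d
def atz(i,uv,z):
    o,d=ray(i,uv); return o+d*(z-o[2])/d[2]
def proj(i,p):
    p=np.atleast_2d(p); q=(p-i['T'][:3,3])@i['T'][:3,:3]@i['mtx'].T; return q[:,:2]/q[:,2:]
def tri(i,a,j,b):
    o1,d1=ray(i,a);o2,d2=ray(j,b);A=np.stack([d1,-d2],1);t=np.linalg.lstsq(A,o2-o1,rcond=None)[0]
    p,q=o1+d1*t[0],o2+d2*t[1]; return (p+q)/2,np.linalg.norm(p-q)
def crop(i,x,y,w,h,f,grid=0):
    return cv2.resize(i['color'][y:y+h,x:x+w,::-1],None,fx=f,fy=f,interpolation=cv2.INTER_CUBIC)
E
python3 - <<'E'
from h import *
s=cam('scene');t=cam('top')
a=crop(t,160,180,120,120,3.3); b=crop(s,165,140,150,120,3.3)[:396]
c=crop(t,315,145,160,110,2.5)
A=np.zeros((600,800,3),np.uint8)
A[:300,:300]=crop(t,160,180,120,120,2.5)
A[:300,300:800]=crop(t,310,140,200,120,2.5)
A[300:,:400]=crop(s,160,140,160,120,2.5)
A[300:,400:]=crop(s,335,170,160,120,2.5)*1
cv2.imwrite('pics/z.png',A)
E
```

```text
(no output)
```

View pics/z.png

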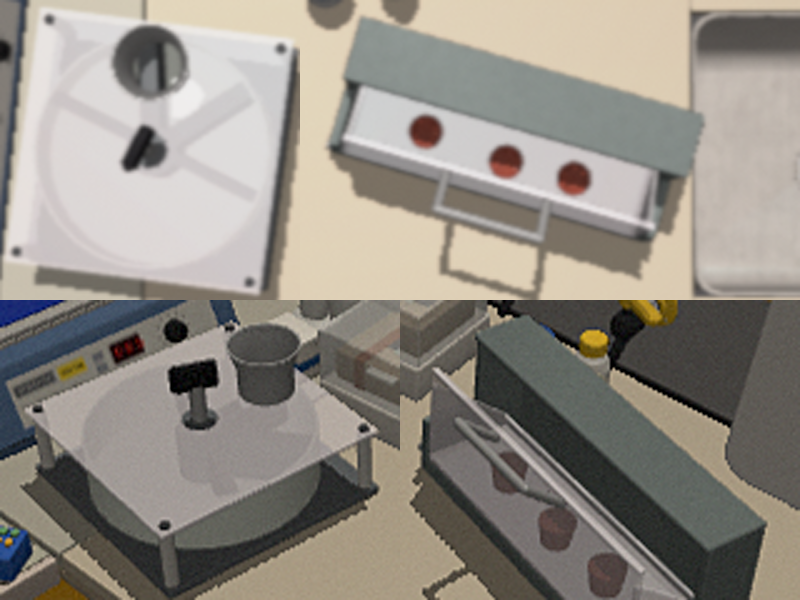

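The crops show the wheel ribs, with the wide half at the lower left. One rib lies under the chute, the knob bar's nose points lower-left, and three stoppers stand in the bin. Next I'll compute positions from these pixels.

```bash
python3 - <<'E'
from h import *
t=cam('top');s=cam('scene')
f=lambda x,y,X=160,Y=180:(X+x/2.5,Y+y/2.5)
P=[atz(t,f(*q),.088) for q in[(50,18),(281,48),(249,282),(17,252)]]
c=np.mean(P,0);print('disp',c.round(4),[np.linalg.norm(p-q).round(4) for p,q in zip(P,P[1:]+P[:1])])
ex=(P[0]+P[1]-P[2]-P[3]);print('yaw',np.degrees(np.arctan2(ex[1],ex[0])))
m=atz(t,f(150,61),.15);print('mouth',m,np.linalg.norm((m-c)[:2]))
print(np.degrees(np.arctan2(*(m-c)[1::-1])))
print('mouth tri',tri(t,f(150,61),s,f(263,43,160,140)))
k=atz(t,f(138,148),.161);print('knob',k)
a,b=atz(t,f(150,128),.161),atz(t,f(127,166),.161);print('bar',np.linalg.norm(a-b),np.degrees(np.arctan2(*(b-a)[1::-1])))
for q in[(158,65),(65,100),(245,100),(250,190)]:
    p=atz(t,f(*q),.058);print('rib',np.degrees(np.arctan2(*(p-c)[1::-1])))
g=lambda x,y:f(x-300,y,310,140)
h=[atz(t,g(*q),.175) for q in[(437,208),(546,238)]];print('handle',h,np.linalg.norm(h[0]-h[1]),np.mean(h,0))
r=[atz(t,g(*q),.158) for q in[(362,18),(703,115),(690,175),(345,80)]];print('roof',np.array(r).round(4),[np.linalg.norm(p-q).round(4) for p,q in zip(r,r[1:]+r[:1])])
e=r[0]-r[1]+r[3]-r[2];ya=np.arctan2(-e[0],e[1]);print('cab yaw',np.degrees(ya))
rc=np.mean(r,0); cx=np.array([np.cos(ya),np.sin(ya)]); cab=rc[:2]-cx*.0325; hin=cab-cx*.065;print('cab',cab,'hinge',hin,'handle exp',hin-cx*.045)
for q in[(426,131),(506,161),(574,178)]:
    print('st',atz(t,g(*q),.06))
for q in [(464,274),(447,291)]: print('bot',atz(t,q,.09))
E
```

```text
disp [0.4985 0.2491 0.088 ] [np.float64(0.2555), np.float64(0.2569), np.float64(0.2548), np.float64(0.2578)]
yaw -7.52935507474556
mouth [0.58841276 0.23696487 0.15      ] 0.09068908812866196
-7.700184686588117
mouth tri (array([0.58858909, 0.23588035, 0.15308415]), np.float64(0.00143787669383371))
knob [0.49641948 0.24673666 0.161     ]
bar 0.04605964423461184 149.06265523494042
rib -2.086469728312796
rib 60.329500388407794
rib -60.68343655274275
rib -112.20071498241875
handle [array([ 0.53613885, -0.14104042,  0.175     ]), array([ 0.50504744, -0.25261311,  0.175     ])] 0.115823749625494 [ 0.52059315 -0.19682676  0.175     ]
roof [[ 0.7369 -0.0645  0.158 ]
 [ 0.6338 -0.4187  0.158 ]
 [ 0.5713 -0.4045  0.158 ]
 [ 0.6717 -0.0466  0.158 ]] [np.float64(0.369), np.float64(0.0642), np.float64(0.3718), np.float64(0.0676)]
cab yaw -15.947337246843565
cab [ 0.62217717 -0.22464288] hinge [ 0.55967872 -0.20678389] handle exp [ 0.51641056 -0.19441997]
st [ 0.63092779 -0.13568599  0.06      ]
st [ 0.59730175 -0.22404644  0.06      ]
st [ 0.57823468 -0.29900531  0.06      ]
bot [ 0.4049531  -0.41260323  0.09      ]
bot [ 0.35924768 -0.36638689  0.09      ]
```

```bash
cat >> h.py <<'E'
def go(x,y,z,a,p0=None,a0=None):
    s=get_state(); p=np.array(s['position'] if p0 is None else p0); q=s['ee_rot']
    M=R.from_quat(np.r_[q[1:],q[0]]).as_matrix()
    if a0 is None: a0=np.degrees(np.arctan2(M[1,1],M[0,1]))
    d=np.array([x,y,z])-p; r=(a0-a+90)%180-90; r2=r-180*np.sign(r)
    b=np.radians(a0-r); 
    print('at',p.round(4),'yang %.1f'%a0,'j6 %.2f'%s['qpos'][5],'roll %.1f (or %.1f; flips x,y)'%(r,r2))
    print(' shift cm x %.2f y %.2f z %.2f'%(100*(-d[0]*np.sin(b)+d[1]*np.cos(b)),100*(d[0]*np.cos(b)+d[1]*np.sin(b)),-100*d[2]))
E
python3 - <<'E'
from h import *
go(.519,-.196,.26,-15.9)
E
```

```text
at [0.2237 0.5295 0.2096] yang 67.1 j6 -0.12 roll 83.0 (or -97.0; flips x,y)
 shift cm x -61.69 y 48.27 z -5.04
```

Emit:
{"name": "send_rows", "arguments": {
  "steps": [0.3, 0, 0, -1, 8.3, 0.3, 0, 0, -1, 8.3, 0.3, 0, 0, -1, 8.3, 0.3, 0, 0, -1, 8.3, 0.3, 0, 0, -1, 8.3, 0.3, 0, 0, 0, 8.3, 0.3, 0, 0, 0, 8.3, 0.3, 0, 0, 0, 8.3, 0.3, 0, 0, 0, 8.3, 0.3, 0, 0, 0, 8.3, 0.3, -1, 1, 0, 0, 0.3, -2, 2, 0, 0],
  "newtons": 40
}}

```text
clock: 1.5
position: [0.2444, 0.4926, 0.2595]
ee_rot: [-0.0, 0.796, 0.605, -0.0]
contact_force: [-0.0, 0.3, 0.3]
width: 0.0558
gripper_force: 0.0
```

Emit:
{"name": "send_rows", "arguments": {
  "steps": [0.3, -3, 2, 0, 0, 0.3, -3, 2.5, 0, 0, 0.3, -3, 2.5, 0, 0, 0.3, -3, 2.5, 0, 0, 0.3, -3, 2.5, 0, 0, 0.3, -3, 2.5, 0, 0, 0.3, -3, 2.5, 0, 0, 0.3, -3, 2.5, 0, 0, 0.3, -3, 2.5, 0, 0, 0.3, -3, 2.5, 0, 0, 0.3, -3, 2.5, 0, 0, 0.3, -3, 2.5, 0, 0]
}}

```text
clock: 2.7
position: [0.4292, 0.0632, 0.26]
ee_rot: [0.0, 0.797, 0.604, 0.0]
contact_force: [0.4, -0.4, -0.8]
width: 0.0555
gripper_force: 0.0
```

Emit:
{"name": "send_rows", "arguments": {
  "steps": [0.3, -3, 2.5, 0, 0, 0.3, -3, 2.5, 0, 0, 0.3, -3, 2.5, 0, 0, 0.3, -3, 2.5, 0, 0, 0.3, -3, 2.5, 0, 0, 0.3, -3, 2, 0, 0, 0.3, -2, 1, 0, 0, 0.3, -1, 0.5, 0, 0, 0.3, 0, 0, 0, 0, 0.3, 0, 0, 0, 0]
}}

```text
clock: 3.7
position: [0.5251, -0.1795, 0.2599]
ee_rot: [-0.001, 0.798, 0.603, 0.0]
contact_force: [0.6, -0.2, -0.6]
width: 0.0555
gripper_force: 0.0
```

```bash
python3 - <<'E'
from h import *
go(.519,-.196,.156,-15.9)
E
```

```text
at [ 0.5251 -0.1795  0.2599] yang -15.9 j6 -0.18 roll 0.0 (or -180.0; flips x,y)
 shift cm x -1.76 y -0.13 z 10.39
```

Emit:
{"name": "send_rows", "arguments": {
  "steps": [0.3, -1.8, -0.1, 0, 0, 0.3, 0, 0, 3, 0, 0.3, 0, 0, 3, 0, 0.3, 0, 0, 3, 0, 0.3, 0, 0, 1.4, 0, -1, 0, 0, 0, 0, -1, 0, 0, 0, 0, -1, 0, 0, 0, 0, -1, 0, 0, 0, 0, -1, 0, 0, 0, 0]
}}

```text
clock: 4.7
position: [0.5209, -0.1974, 0.1584]
ee_rot: [0.001, 0.798, 0.603, 0.001]
contact_force: [-1.6, 0.8, 7.0]
width: 0.0
gripper_force: 3.5
```

```bash
python3 - <<'E'
from h import *
s=get_state();print(s['width'],s['gripper_force'],s['contact_force'])
# arc increments in (back x, z) for theta 0..0.76
th=np.linspace(0,.77,12);r=np.hypot(.045,.15);p=np.arctan2(.045,.15)
X=-r*np.sin(p+th);Z=r*np.cos(p+th);print(np.c_[np.diff(X),-np.diff(Z)].round(4)*100)
E
```

```text
2.5981514405990522e-05 3.455605208873749 [-1.61233895  0.84607139  7.00044313]
[[-1.04  0.35]
 [-1.01  0.42]
 [-0.98  0.49]
 [-0.94  0.56]
 [-0.9   0.62]
 [-0.85  0.69]
 [-0.8   0.74]
 [-0.75  0.8 ]
 [-0.69  0.85]
 [-0.63  0.9 ]
 [-0.57  0.94]]
```

```bash
python3 - <<'E'
from h import *
s=cam('scene');t=cam('top')
A=np.zeros((300,800,3),np.uint8)
A[:,:400]=crop(t,320,140,160,120,2.5)
A[:,400:]=crop(s,325,160,160,120,2.5)
cv2.imwrite('pics/g1.png',A)
E
```

```text
(no output)
```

View pics/g1.png

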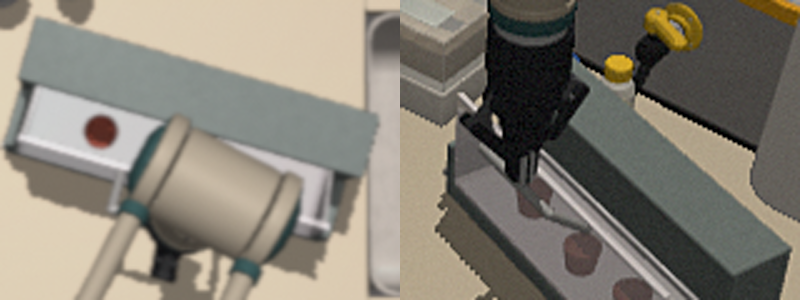

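```bash
python3 - <<'E'
from h import *
s=cam('scene');t=cam('top')
print(tri(t,(364.4,223.5),s,(359.5,218.8)),tri(t,(408.2,235.2),s,(398.5,248)))
for z in(.175,.165,.155): print(z,[atz(t,u,z).round(4).tolist() for u in((364.4,223.5),(408.2,235.2))], proj(s,[atz(t,u,z) for u in((364.4,223.5),(408.2,235.2))]))
E
```

```text
(array([ 0.53712786, -0.14198324,  0.17760102]), np.float64(0.005752321518588759)) (array([ 0.51381358, -0.26260107,  0.17371194]), np.float64(0.026749367828852365))
0.175 [[0.5354, -0.14, 0.175], [0.505, -0.2521, 0.175]] [[357.11703519 219.71938643]
 [386.4369103  247.77055187]]
0.165 [[0.5362, -0.1406, 0.165], [0.5056, -0.2534, 0.165]] [[357.34813849 222.91646255]
 [386.74373867 251.19912233]]
0.155 [[0.537, -0.1411, 0.155], [0.5062, -0.2547, 0.155]] [[357.57714588 226.08454395]
 [387.04785061 254.59733891]]
```

```bash
python3 - <<'E'
from h import *
s=cam('scene')
print(((proj(s,[[.5209,-.1974,.158],[.52,-.196,.175],[.5354,-.14,.175],[.505,-.252,.175]])-[335,190])*8).round())
cv2.imwrite('pics/g2.png',crop(s,335,190,90,75,8))
E
```

```text
[[293. 392.]
 [291. 347.]
 [177. 238.]
 [411. 462.]]
```

View pics/g2.png

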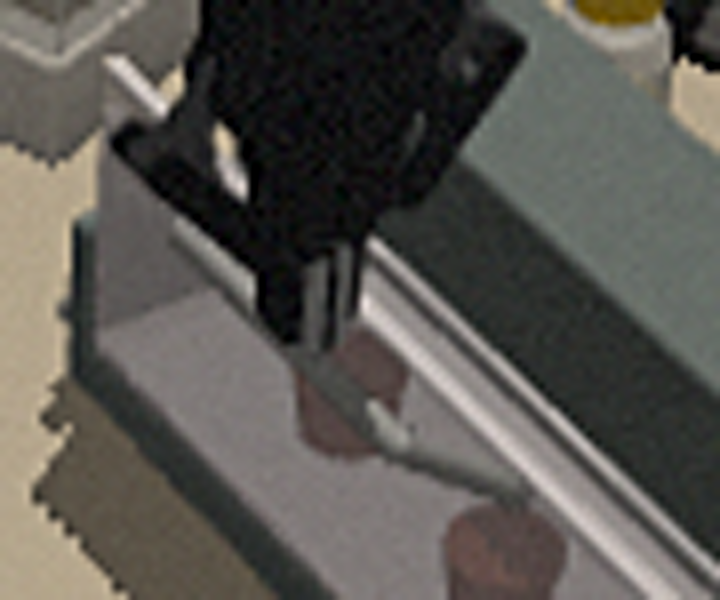

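The shut fingers' tips end right at the bar, around (310,345) in the crop, instead of gripping it. I'll lift and compare the visible tip with the projected TCP.

Emit:
{"name": "send_rows", "arguments": {
  "steps": [-1, 0, 0, -2, 0, -1, 0, 0, -3, 0, -1, 0, 0, -3, 0, -1, 0, 0, 0, 0, -1, 0, 0, 0, 0]
}}

```text
clock: 5.45
position: [0.5204, -0.1975, 0.2373]
ee_rot: [0.001, 0.798, 0.603, 0.001]
contact_force: [-0.9, -0.1, -1.3]
width: -0.0001
gripper_force: 0.0
```

```bash
python3 - <<'E'
from h import *
s=cam('scene');p=get_state()['position'];im=crop(s,325,160,90,75,8)
print(get_state()['width'],get_state()['contact_force'])
for q,c in((p,(0,255,0)),([.52,-.196,.175],(255,0,0)),([.5354,-.14,.175],(255,0,0)),([.505,-.252,.175],(255,0,0))):
    u=(proj(s,q)[0]-[325,160]+.5)*8; cv2.drawMarker(im,tuple(int(v) for v in u),c,0,20,2)
cv2.imwrite('pics/g3.png',im)
E
```

```text
-8.34792775942244e-05 [-0.63898617 -0.20308471  0.44273551]
```

View pics/g3.png

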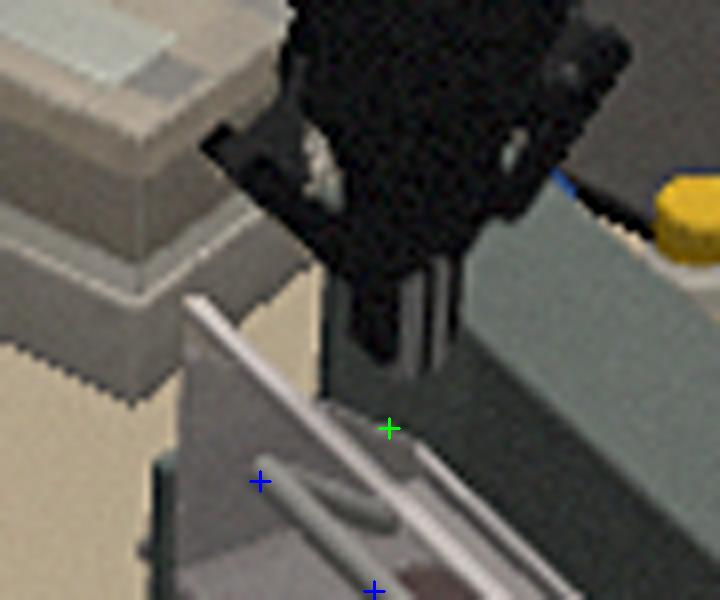

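The visible tip (395,370) sits about 20 mm above the projected TCP (390,428), and the earlier contact agrees with that. The fingers therefore end about 20 mm short of the stated TCP, so I'll go lower.

Emit:
{"name": "send_rows", "arguments": {
  "steps": [0.3, 0, 0, 0, 0, 0.3, 0, 0, 0, 0, 0.3, 0, 0, 0, 0, 0.3, 0, 0, 0, 0, 0.3, 0, 0, 3, 0, 0.3, 0, 0, 3, 0, 0.3, 0, 0, 2.5, 0, 0.3, 0, 0, 1.5, 0, 0.3, 0, 0, 0, 0]
}}

```text
clock: 6.4
position: [0.5182, -0.1964, 0.1333]
ee_rot: [-0.003, 0.798, 0.602, -0.001]
contact_force: [-0.3, 0.0, 1.0]
width: 0.0555
gripper_force: 0.0
```

Emit:
{"name": "send_rows", "arguments": {
  "steps": [-1, 0, 0, 0, 0, -1, 0, 0, 0, 0, -1, 0, 0, 0, 0, -1, 0, 0, 0, 0, -1, 0, 0, 0, 0]
}}

```text
clock: 6.9
position: [0.5202, -0.1976, 0.1371]
ee_rot: [0.001, 0.798, 0.602, 0.0]
contact_force: [-2.1, -0.2, 6.5]
width: 0.0087
gripper_force: 39.2
```

The bar is gripped. Now I'll pull it along the arc.

Emit:
{"name": "send_rows", "arguments": {
  "steps": [-1, 0, -1.04, 0.35, 0, -1, 0, -1.01, 0.42, 0, -1, 0, -0.98, 0.49, 0, -1, 0, -0.94, 0.56, 0, -1, 0, -0.9, 0.62, 0, -1, 0, -0.85, 0.69, 0]
}}

```text
clock: 7.5
position: [0.4662, -0.1816, 0.1048]
ee_rot: [0.001, 0.798, 0.602, 0.002]
contact_force: [4.8, 1.3, 1.1]
width: 0.0081
gripper_force: 40.9
```

Emit:
{"name": "send_rows", "arguments": {
  "steps": [-1, 0, -0.8, 0.74, 0, -1, 0, -0.75, 0.8, 0, -1, 0, -0.69, 0.85, 0, -1, 0, -0.63, 0.9, 0, -1, 0, -0.57, 0.94, 0, -1, 0, 0, 0, 0, -1, 0, 0, 0, 0, -1, 0, 0, 0, 0]
}}

```text
clock: 8.3
position: [0.4307, -0.1713, 0.0607]
ee_rot: [-0.002, 0.798, 0.602, -0.0]
contact_force: [5.3, 2.9, -3.9]
width: 0.0084
gripper_force: 39.2
```

Emit:
{"name": "send_rows", "arguments": {
  "steps": [0.3, 0, 0, 0, 0, 0.3, 0, 0, 0, 0, 0.3, 0, 0, 0, 0, 0.3, 0, 0, -3, 0, 0.3, 0, 0, -4, 0, 0.3, 0, 0, -4, 0, 0.3, 0, 0, -4, 0, 0.3, 2, 0, -3, 0, 0.3, 3, 0, -2, 0, 0.3, 3, 1, 0, 0, 0.3, 3, 1, 0, 0]
}}

```text
clock: 9.4
position: [0.4812, -0.0714, 0.2633]
ee_rot: [0.001, 0.798, 0.602, 0.0]
contact_force: [0.4, -0.7, -0.0]
width: 0.0556
gripper_force: 0.0
```

Emit:
{"name": "send_rows", "arguments": {
  "steps": [0.3, 4, 1, 0, 0, 0.3, 4, 0, 0, 0, 0.3, 4, 0, 0, 0, 0.3, 4, 0, 0, 0, 0.3, 4, 0, 0, 0, 0.3, 4, 0, 0, 0, 0.3, 3, 0, 0, 0, 0.3, 2, 0, 0, 0, 0.3, 0, 0, 0, 0, 0.3, 0, 0, 0, 0]
}}

```text
clock: 10.4
position: [0.5699, 0.2033, 0.2619]
ee_rot: [0.0, 0.798, 0.603, -0.001]
contact_force: [-0.5, 0.2, -0.3]
width: 0.0553
gripper_force: 0.0
```

```bash
python3 - <<'E'
from h import *
s=cam('scene');t=cam('top')
A=np.zeros((600,800,3),np.uint8)
A[:,:400]=cv2.resize(crop(t,320,140,160,120,2.5),(400,300)).repeat(1,0) if 0 else 0
A=np.vstack([crop(t,320,150,160,110,5)[:, :800][:550]])
cv2.imwrite('pics/b1.png',A)
B=crop(s,310,170,160,120,5);cv2.imwrite('pics/b2.png',B)
p=get_state();print(p['clock'],p['position'])
# wheel view: occlusion?
E
```

```text
10.5 [0.56993193 0.20275162 0.26231605]
```

View pics/b1.png

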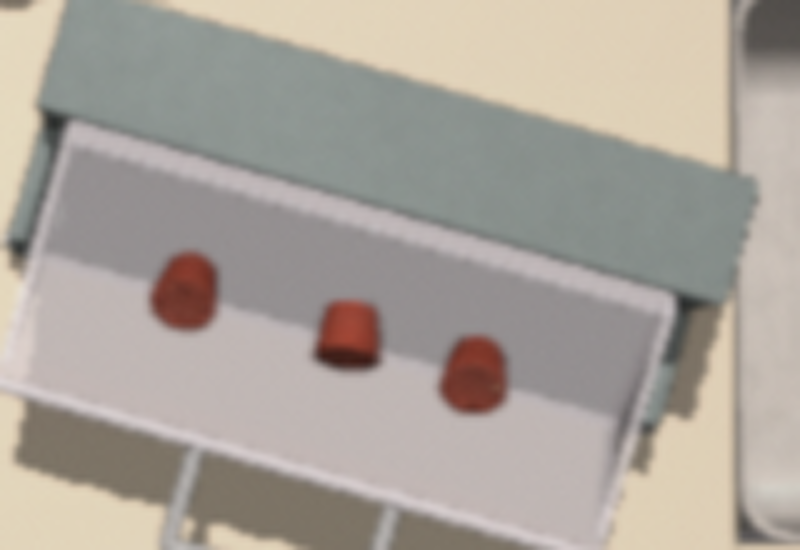

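View pics/b2.png

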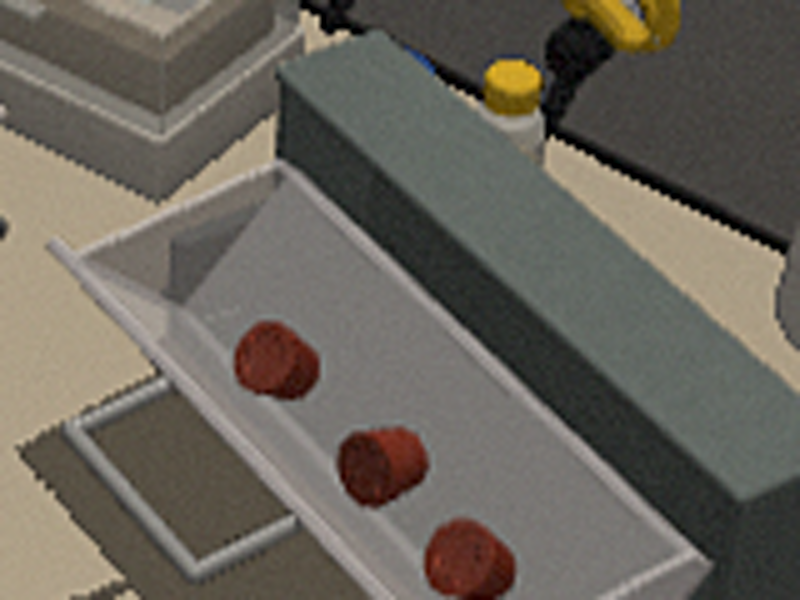

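The bin is tilted out, and three stoppers lie in the V, at (186,291), (348,334) and (474,374) in the top crop. I'll compute their positions and the move to the knob.

```bash
python3 - <<'E'
from h import *
t=cam('top');hin=np.array([.5597,-.2068]);cx=np.array([.9615,-.2747])
for u in[(357.2,208.2),(389.6,216.8),(414.8,224.8)]:
    p=atz(t,u,.056);print(p.round(4),'back',(p[:2]-hin)@cx,'along',(p[:2]-hin)@[.2747,.9615])
go(.4975,.248,.20,59.5)
E
```

```text
[ 0.5874 -0.1268  0.056 ] back 0.004679234521399681 along 0.08449944360667844
[ 0.5633 -0.2165  0.056 ] back 0.0060869690757317805 along -0.00833996157411781
[ 0.5409 -0.286   0.056 ] back 0.0036722545241046007 along -0.08134255549715473
at [0.57   0.2027 0.2625] yang -16.0 j6 0.51 roll -75.5 (or 104.5; flips x,y)
 shift cm x 8.55 y 0.22 z 6.25
```

Emit:
{"name": "send_rows", "arguments": {
  "steps": [0, 0, 0, 0, -8.4, 0, 0, 0, 0, -8.4, 0, 0, 0, 0, -8.4, 0, 0, 0, 0, -8.4, 0, 0, 0, 0, -8.4, 0, 0, 0, 0, -8.4, 0, 0, 0, 0, -8.4, 0, 0, 0, 0, -8.4, 0, 0, 0, 0, -8.3, 0, 3, 0, 0, 0, 0, 3, 0.2, 0, 0, 0, 2.5, 0, 1, 0]
}}

```text
clock: 11.75
position: [0.4978, 0.2486, 0.2537]
ee_rot: [0.001, 0.263, 0.965, 0.001]
contact_force: [0.0, 0.1, -0.6]
width: 0.0428
gripper_force: 0.0
```

Emit:
{"name": "send_rows", "arguments": {
  "steps": [0, 0, 0, 3, 0, 0, 0, 0, 2, 0, 0, 0, 0, 0, 0, 0, 0, 0, 0, 0]
}}

```text
clock: 12.15
position: [0.4983, 0.2482, 0.2029]
ee_rot: [0.0, 0.263, 0.965, 0.0]
contact_force: [-0.6, 0.4, 0.9]
width: 0.0424
gripper_force: 0.0
```

```bash
python3 - <<'E'
from h import *
go(.4975,.248,.115,59.5)
E
```

```text
at [0.4983 0.2482 0.2029] yang 59.5 j6 -0.70 roll 0.0 (or -180.0; flips x,y)
 shift cm x 0.05 y -0.06 z 8.79
```

Emit:
{"name": "send_rows", "arguments": {
  "steps": [0, 0, 0, 3, 0, 0, 0, 0, 3, 0, 0, 0, 0, 1.8, 0, 0, 0, 0, 1, 0, -1, 0, 0, 0, 0, -1, 0, 0, 0, 0, -1, 0, 0, 0, 0, -1, 0, 0, 0, 0]
}}

```text
clock: 12.95
position: [0.501, 0.2522, 0.1158]
ee_rot: [0.002, 0.263, 0.965, 0.004]
contact_force: [3.5, 7.8, -7.0]
width: 0.0132
gripper_force: 39.7
```

```bash
python3 - <<'E'
from h import *
go(.4975,.248,.115,22.4)
E
```

```text
at [0.501  0.2522 0.1158] yang 59.5 j6 -0.70 roll 37.1 (or -142.9; flips x,y)
 shift cm x -0.25 y -0.49 z 0.08
```

Emit:
{"name": "send_rows", "arguments": {
  "steps": [-1, 0, 0.4, 0, 0, -1, 0, 0, 0, 0, -1, 0, 0, 0, 6.2, -1, 0, 0, 0, 6.2, -1, 0, 0, 0, 6.2, -1, 0, 0, 0, 6.2, -1, 0, 0, 0, 6.2, -1, 0, 0, 0, 6.1, -1, 0, 0, 0, 0, -1, 0, 0, 0, 0]
}}

```text
clock: 13.95
position: [0.501, 0.2521, 0.1158]
ee_rot: [0.001, 0.555, 0.832, 0.001]
contact_force: [0.7, -2.5, 5.9]
width: 0.0128
gripper_force: 41.4
```

```bash
python3 - <<'E'
from h import *
go(.501,.252,.115,22.4)
E
```

```text
at [0.501  0.2521 0.1158] yang 22.6 j6 -0.05 roll 0.2 (or -179.8; flips x,y)
 shift cm x -0.01 y -0.01 z 0.08
```

Emit:
{"name": "send_rows", "arguments": {
  "steps": [0, 0, 0, 0, 0, 0, 0, 0, 0, 0, 0, 0, 0, 0, 0, 0.55, 0, 0, -4, 0, 0.55, 0, 0, -4, 0, 0.55, 0, 0, -4, -8.5, 0.55, 0, 0, -2, -8.5, 0.55, 0, 0, 0, -8.5, 0.55, 0, 0, 0, -8.5, 0.55, 0, 0, 0, -8.5, 0.55, 0, 0, 0, -8.5, 0.55, 0, 0, 0, -0.5]
}}

```text
clock: 15.15
position: [0.4998, 0.2527, 0.254]
ee_rot: [-0.0, 0.139, 0.99, 0.0]
contact_force: [-1.1, 0.7, -0.2]
width: 0.0662
gripper_force: 0.0
```

```bash
python3 - <<'E'
from h import *
go(.5874,-.1268,.12,74.1)
t=cam('top')
go(.5633,-.2165,.12,74.1)
cv2.imwrite('pics/d1.png',crop(t,160,180,120,120,5))
E
```

```text
at [0.4998 0.2527 0.254 ] yang 74.0 j6 -0.95 roll -0.1 (or 179.9; flips x,y)
 shift cm x -18.82 y -34.10 z 13.40
at [0.4999 0.2526 0.2541] yang 73.9 j6 -0.95 roll -0.2 (or 179.8; flips x,y)
 shift cm x -18.95 y -43.38 z 13.41
```

Emit:
{"name": "send_rows", "arguments": {
  "steps": [0.55, -2, -3.7, 0, 0, 0.55, -2, -3.7, 0, 0, 0.55, -2, -3.7, 0, 0, 0.55, -2, -3.7, 0, 0, 0.55, -2, -3.7, 0, 0, 0.55, -2, -3.7, 0, 0, 0.55, -2, -3.7, 0, 0, 0.55, -2, -3.7, 2, 0, 0.55, -2, -3.7, 3, 0, 0.55, -0.8, -0.8, 4, 0, 0.55, 0, 0, 4, 0, 0.55, 0, 0, 0, 0]
}}

```text
clock: 16.4
position: [0.5819, -0.1249, 0.1194]
ee_rot: [-0.006, 0.141, 0.99, 0.001]
contact_force: [-0.3, 0.3, 0.6]
width: 0.0658
gripper_force: 0.0
```

```bash
python3 - <<'E'
from h import *
go(.5874,-.1268,.026,74.1)
E
```

```text
at [ 0.5819 -0.1249  0.1194] yang 73.8 j6 -1.62 roll -0.3 (or 179.7; flips x,y)
 shift cm x -0.58 y -0.03 z 9.34
```

Emit:
{"name": "send_rows", "arguments": {
  "steps": [0.55, -0.4, 0, 3, 0, 0.55, 0, 0, 3, 0, 0.55, 0, 0, 2, 0, 0.55, 0, 0, 1.3, 0, 0.55, 0, 0, 0, 0]
}}

```text
clock: 16.9
position: [0.5901, -0.1264, 0.032]
ee_rot: [-0.001, 0.139, 0.99, 0.0]
contact_force: [-0.2, -0.7, 0.1]
width: 0.066
gripper_force: 0.0
```

Emit:
{"name": "send_rows", "arguments": {
  "steps": [-1, 0, 0, 0, 0, -1, 0, 0, 0, 0, -1, 0, 0, 0, 0, -1, 0, 0, 0, 0, -1, 0, 0, 0, 0]
}}

```text
clock: 17.4
position: [0.5915, -0.1272, 0.0343]
ee_rot: [0.002, 0.139, 0.99, -0.0]
contact_force: [-0.1, 1.3, 5.7]
width: 0.0345
gripper_force: 38.7
```

Emit:
{"name": "send_rows", "arguments": {
  "steps": [-1, 0, 0, -2, 0, -1, 0, 0, -3, 0, -1, 0, 0, -4, 0, -1, 0, 0, -4, 0, -1, 0, 0, -4, 0, -1, 0, 0, -3, 0, -1, 0, 0, -2, 0, -1, 0, 0, 0, 0]
}}

```text
clock: 18.2
position: [0.5921, -0.1276, 0.2565]
ee_rot: [0.004, 0.139, 0.99, -0.001]
contact_force: [-0.3, -0.5, -0.7]
width: 0.0347
gripper_force: 39.2
```

```bash
python3 - <<'E'
from h import *
go(.592,.2385,.155,74.1)
E
```

```text
at [ 0.5921 -0.1276  0.2565] yang 74.0 j6 -1.62 roll -0.1 (or 179.9; flips x,y)
 shift cm x 10.04 y 35.21 z 10.15
```

Emit:
{"name": "send_rows", "arguments": {
  "steps": [-1, 0.7, 2, 0, 0, -1, 1.2, 4, 0, 0, -1, 1.2, 4, 0, 0, -1, 1.2, 4, 0, 0, -1, 1.2, 4, 0, 0, -1, 1.2, 4, 0, 0, -1, 1.2, 4, 0, 0, -1, 1.2, 4, 0, 0, -1, 1, 3.5, 0, 0, -1, 0, 1.7, 0, 0, -1, 0, 0, 0, 0, -1, 0, 0, 0, 0]
}}

```text
clock: 19.4
position: [0.59, 0.2383, 0.2512]
ee_rot: [-0.001, 0.139, 0.99, -0.001]
contact_force: [0.1, 0.1, 0.5]
width: 0.0347
gripper_force: 39.2
```

```bash
python3 - <<'E'
from h import *
go(.592,.2385,.145,74.1);print(get_state()['width'])
E
```

```text
at [0.59   0.2383 0.2512] yang 74.0 j6 -1.02 roll -0.1 (or 179.9; flips x,y)
 shift cm x -0.18 y 0.07 z 10.62
0.034739824461239466
```

Emit:
{"name": "send_rows", "arguments": {
  "steps": [-1, -0.2, 0, 4, 0, -1, 0, 0, 4, 0, -1, 0, 0, 2.6, 0, -1, 0, 0, 0, 0, 0.4, 0, 0, 0, 0, 0.4, 0, 0, 0, 0, 0.4, 0, 0, 0, 0, 0.4, 0, 0, 0, 0, 0.4, 0, 0, -4, 0, 0.4, 0, 0, -4, 0, 0, 3, -2, -2, 0]
}}

```text
clock: 20.5
position: [0.5628, 0.229, 0.25]
ee_rot: [0.005, 0.139, 0.99, 0.002]
contact_force: [-0.4, -0.2, -0.1]
width: 0.0465
gripper_force: 0.0
```

Emit:
{"name": "send_rows", "arguments": {
  "steps": [0, 4, 0, 0, 0, 0, 4, 0, 0, 0, 0, 4, 0, 0, 0, 0, 0, 0, 0, 0, 0, 0, 0, 0, 0]
}}

```text
clock: 21.0
position: [0.4423, 0.2612, 0.2475]
ee_rot: [0.001, 0.138, 0.99, 0.001]
contact_force: [0.8, 0.8, 0.6]
width: 0.0425
gripper_force: 0.0
```

```bash
python3 - <<'E'
from h import *
t=cam('top');s=cam('scene')
A=np.zeros((600,800,3),np.uint8)
A[:300,:300]=crop(t,160,180,120,120,2.5)
A[:300,300:800]=crop(t,310,140,200,120,2.5)
A[300:,:400]=crop(s,160,140,160,120,2.5)
A[300:,400:]=crop(s,315,170,160,120,2.5)*1
cv2.imwrite('pics/d2.png',A)
go(.501,.252,.20,22.4)
E
```

```text
at [0.4436 0.2609 0.2469] yang 74.0 j6 -0.89 roll 51.6 (or -128.4; flips x,y)
 shift cm x -3.01 y 4.97 z 4.69
```

View pics/d2.png

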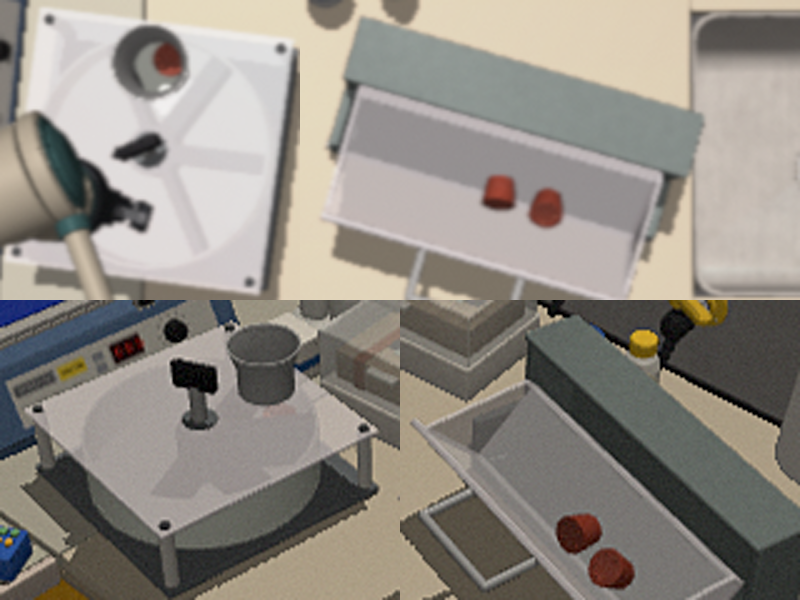

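The first stopper is visible through the chute at (168,58), inside the wedge. One of the two others was nudged, and they now sit at (500,192) and (547,207) in the crop. Next I'll turn the wheel by +60°.

```bash
python3 - <<'E'
from h import *
t=cam('top');hin=np.array([.5597,-.2068]);cx=np.array([.9615,-.2747])
p=atz(t,(227.2,203.2),.04);print('s1',p, 'wedge3',.501+.09*np.cos(np.radians(-7.4)),.252+.09*np.sin(np.radians(-7.4)))
for u in[(310+200/2.5,140+192/2.5),(310+247/2.5,140+207/2.5)]:
    p=atz(t,u,.056);print(p.round(4),'back',(p[:2]-hin)@cx,'along',(p[:2]-hin)@[.2747,.9615])
E
```

```text
s1 [0.60412954 0.23775316 0.04      ] wedge3 0.5902504046144781 0.24040839630801936
[ 0.5633 -0.2176  0.056 ] back 0.006388635604001744 along -0.009405188520298802
[ 0.5465 -0.2695  0.056 ] back 0.004501464459415555 along -0.0639058389281423
```

Emit:
{"name": "send_rows", "arguments": {
  "steps": [0, -3, 5, 0, 0, 0, 0, 0, 2, 8.5, 0, 0, 0, 2, 8.5, 0, 0, 0, 0.7, 8.5, 0, 0, 0, 0, 8.5, 0, 0, 0, 0, 8.5, 0, 0, 0, 0, 8.5, 0, 0, 0, 0, 0.4, 0, 0, 0, 0, 0, 0, 0, 0, 0, 0]
}}

```text
clock: 22.15
position: [0.4795, 0.2948, 0.1991]
ee_rot: [-0.0, 0.554, 0.832, -0.0]
contact_force: [0.4, -0.6, -0.4]
width: 0.0429
gripper_force: 0.0
```

```bash
python3 - <<'E'
from h import *
go(.501,.252,.115,22.6)
E
```

```text
at [0.4795 0.2948 0.1991] yang 22.7 j6 0.03 roll 0.1 (or -179.9; flips x,y)
 shift cm x -4.78 y 0.34 z 8.41
```

Emit:
{"name": "send_rows", "arguments": {
  "steps": [0, -4.8, 0.3, 0, 0, 0, 0, 0, 0, 0, 0, 0, 0, 3, 0, 0, 0, 0, 3, 0, 0, 0, 0, 2.4, 0, 0, 0, 0, 0, 0, -1, 0, 0, 0, 0, -1, 0, 0, 0, 0, -1, 0, 0, 0, 0, -1, 0, 0, 0, 0]
}}

```text
clock: 23.15
position: [0.501, 0.2522, 0.117]
ee_rot: [0.001, 0.555, 0.832, 0.001]
contact_force: [-2.0, -0.0, 5.3]
width: 0.0132
gripper_force: 42.3
```

Emit:
{"name": "send_rows", "arguments": {
  "steps": [-1, 0, 0, 0, -6, -1, 0, 0, 0, -6, -1, 0, 0, 0, -6, -1, 0, 0, 0, -6, -1, 0, 0, 0, -6, -1, 0, 0, 0, -6, -1, 0, 0, 0, -6, -1, 0, 0, 0, -6, -1, 0, 0, 0, -6, -1, 0, 0, 0, -6, -1, 0, 0, 0, 0, -1, 0, 0, 0, 0]
}}

```text
clock: 24.35
position: [0.5009, 0.2521, 0.117]
ee_rot: [0.001, 0.064, 0.998, 0.001]
contact_force: [-0.9, -1.3, 4.9]
width: 0.0132
gripper_force: 42.4
```

```bash
python3 - <<'E'
from h import *
go(.501,.252,.115,82.6)
E
```

```text
at [0.5009 0.2521 0.117 ] yang 82.6 j6 -1.10 roll 0.0 (or -180.0; flips x,y)
 shift cm x -0.01 y -0.00 z 0.20
```

Emit:
{"name": "send_rows", "arguments": {
  "steps": [0, 0, 0, 0, 0, 0, 0, 0, 0, 0, 0, 0, 0, 0, 0, 0.36, 0, 0, -4, 0, 0.36, 0, 0, -4, 0, 0.36, 0, 0, -4, 4.2, 0.36, 0, 0, -2, 4.2, 0.36, 0, 0, 0, 0]
}}

```text
clock: 25.15
position: [0.5022, 0.2526, 0.2589]
ee_rot: [0.003, 0.138, 0.99, 0.002]
contact_force: [-0.4, 0.3, -0.2]
width: 0.0584
gripper_force: 0.0
```

```bash
python3 - <<'E'
from h import *
go(.5446,-.2762,.14,74.1)
E
```

```text
at [0.5022 0.2526 0.2589] yang 74.2 j6 -0.95 roll 0.1 (or -179.9; flips x,y)
 shift cm x -18.56 y -49.69 z 11.89
```

Emit:
{"name": "send_rows", "arguments": {
  "steps": [0.36, -1.5, -4.1, 0, 0, 0.36, -1.5, -4.1, 0, 0, 0.36, -1.5, -4.1, 0, 0, 0.36, -1.5, -4.1, 0, 0, 0.36, -1.5, -4.1, 0, 0, 0.36, -1.5, -4.1, 0, 0, 0.36, -1.5, -4.1, 0, 0, 0.36, -1.5, -4.1, 0, 0, 0.36, -1.5, -4.1, 0, 0, 0.36, -1.5, -4.1, 0, 0, 0.36, -1.5, -4.1, 0, 0, 0.36, -1.5, -3.5, 0, 0]
}}

```text
clock: 26.35
position: [0.5401, -0.2668, 0.2532]
ee_rot: [-0.001, 0.137, 0.991, 0.001]
contact_force: [0.1, 1.0, 1.4]
width: 0.0579
gripper_force: 0.0
```

Emit:
{"name": "send_rows", "arguments": {
  "steps": [0.36, -0.5, -1, 3, 0, 0.36, 0, 0, 4, 0, 0.36, 0, 0, 4, 0, 0.36, 0, 0, 0, 0, 0.36, 0, 0, 0, 0]
}}

```text
clock: 26.85
position: [0.5426, -0.2755, 0.1442]
ee_rot: [-0.001, 0.137, 0.991, 0.001]
contact_force: [-0.5, 0.6, -0.2]
width: 0.0582
gripper_force: 0.0
```

```bash
python3 - <<'E'
from h import *
go(.5455,-.2762,.030,74.1)
E
```

```text
at [ 0.5426 -0.2755  0.1442] yang 74.2 j6 -1.88 roll 0.1 (or -179.9; flips x,y)
 shift cm x -0.30 y 0.01 z 11.42
```

Emit:
{"name": "send_rows", "arguments": {
  "steps": [0.36, -0.3, 0, 3, 0, 0.36, 0, 0, 3, 0, 0.36, 0, 0, 3, 0, 0.36, 0, 0, 1.4, 0, 0.36, 0, 0, 1, 0, 0.36, 0, 0, 0, 0]
}}

```text
clock: 27.45
position: [0.5469, -0.2769, 0.0319]
ee_rot: [0.001, 0.137, 0.991, -0.0]
contact_force: [0.4, 0.7, 0.4]
width: 0.0581
gripper_force: 0.0
```

Emit:
{"name": "send_rows", "arguments": {
  "steps": [-1, 0, 0, 0, 0, -1, 0, 0, 0, 0, -1, 0, 0, 0, 0, -1, 0, 0, 0, 0, -1, 0, 0, 0, 0]
}}

```text
clock: 27.95
position: [0.5472, -0.2773, 0.0334]
ee_rot: [0.002, 0.137, 0.991, -0.001]
contact_force: [-0.2, 1.0, 6.3]
width: 0.0355
gripper_force: 39.2
```

Emit:
{"name": "send_rows", "arguments": {
  "steps": [-1, 0, 0, -2, 0, -1, 0, 0, -3, 0, -1, 0, 0, -4, 0, -1, 0, 0, -4, 0, -1, 0, 0, -4, 0, -1, 0, 0, -3, 0, -1, 0, 0, -2, 0, -1, 0, 0, 0, 0]
}}

```text
clock: 28.75
position: [0.5477, -0.278, 0.2556]
ee_rot: [0.004, 0.138, 0.99, -0.002]
contact_force: [0.6, 0.0, 0.2]
width: 0.0348
gripper_force: 39.5
```

```bash
python3 - <<'E'
from h import *
go(.591,.2385,.145,74.1)
E
```

```text
at [ 0.5477 -0.278   0.2556] yang 74.2 j6 -1.88 roll 0.1 (or -179.9; flips x,y)
 shift cm x 9.98 y 50.86 z 11.06
```

Emit:
{"name": "send_rows", "arguments": {
  "steps": [-1, 0.4, 2, 0, 0, -1, 0.9, 4.5, 0, 0, -1, 0.9, 4.5, 0, 0, -1, 0.9, 4.5, 0, 0, -1, 0.9, 4.5, 0, 0, -1, 0.9, 4.5, 0, 0, -1, 0.9, 4.5, 0, 0, -1, 0.9, 4.5, 0, 0, -1, 0.9, 4.5, 0, 0, -1, 0.9, 4.5, 0, 0, -1, 0.9, 4.5, 0, 0, -1, 0.6, 2.5, 0, 0]
}}

```text
clock: 29.95
position: [0.5827, 0.2312, 0.249]
ee_rot: [-0.002, 0.136, 0.991, 0.0]
contact_force: [-0.1, 0.3, -0.3]
width: 0.035
gripper_force: 39.5
```

Emit:
{"name": "send_rows", "arguments": {
  "steps": [-1, 0, 0, 0, 0, -1, 0, 0, 0, 0]
}}

```text
clock: 30.15
position: [0.5831, 0.2276, 0.2495]
ee_rot: [-0.002, 0.137, 0.991, -0.001]
contact_force: [0.2, -0.6, -0.5]
width: 0.035
gripper_force: 39.6
```

```bash
python3 - <<'E'
from h import *
go(.591,.2385,.145,74.1)
E
```

```text
at [0.5831 0.2276 0.2495] yang 74.3 j6 -1.04 roll 0.2 (or -179.8; flips x,y)
 shift cm x -0.46 y 1.27 z 10.45
```

Emit:
{"name": "send_rows", "arguments": {
  "steps": [-1, -0.5, 1.2, 0, 0, -1, 0, 0, 0, 0, -1, 0, 0, 4, 0, -1, 0, 0, 4, 0, -1, 0, 0, 2.4, 0, -1, 0, 0, 0, 0, 0.4, 0, 0, 0, 0, 0.4, 0, 0, 0, 0, 0.4, 0, 0, 0, 0, 0.4, 0, 0, 0, 0]
}}

```text
clock: 31.15
position: [0.5936, 0.2372, 0.1489]
ee_rot: [0.001, 0.138, 0.99, 0.001]
contact_force: [0.7, 0.9, 0.0]
width: 0.0598
gripper_force: 0.0
```

Emit:
{"name": "send_rows", "arguments": {
  "steps": [0.4, 0, 0, -4, 0, 0.4, 0, 0, -4, 0, 0, 3, -2, -2, 0, 0, 4, 0, 0, 0, 0, 4, 0, 0, 0, 0, 4, 0, 0, 0, 0, 0, 0, 0, 0, 0, 0, 0, 0, 0]
}}

```text
clock: 31.95
position: [0.4428, 0.259, 0.2485]
ee_rot: [0.001, 0.137, 0.991, 0.001]
contact_force: [0.5, -0.3, -0.3]
width: 0.0429
gripper_force: 0.0
```

```bash
python3 - <<'E'
from h import *
t=cam('top');s=cam('scene')
A=np.zeros((600,800,3),np.uint8)
A[:300,:300]=crop(t,160,180,120,120,2.5)
A[:300,300:800]=crop(t,310,140,200,120,2.5)
A[300:,:400]=crop(s,160,140,160,120,2.5)
A[300:,400:]=crop(s,315,170,160,120,2.5)*1
cv2.imwrite('pics/d3.png',A)
go(.501,.252,.20,82.6)
E
```

```text
at [0.4441 0.2587 0.2478] yang 74.2 j6 -0.90 roll -8.4 (or 171.6; flips x,y)
 shift cm x -5.73 y 0.07 z 4.78
```

View pics/d3.png

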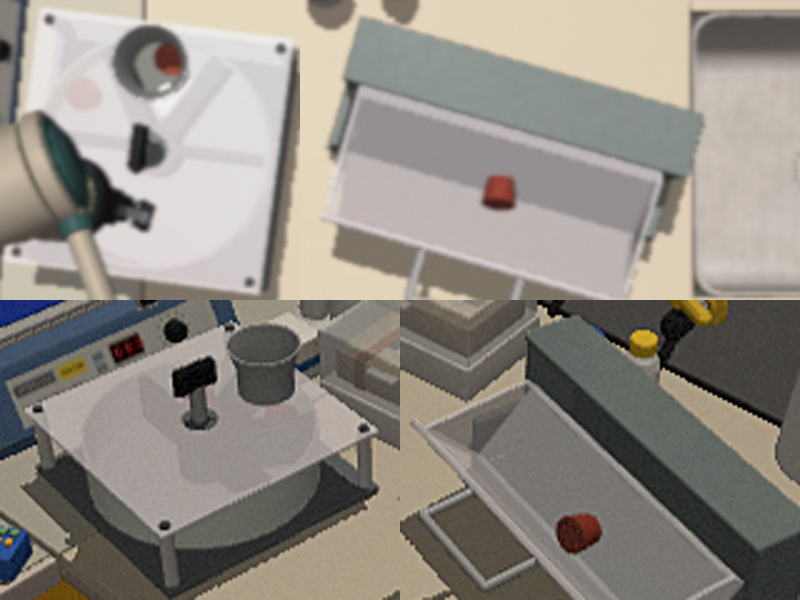

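The first stopper is faint at (85,95), in its own wedge. The second is under the chute at (168,58), and one remains in the bin at (500,192). Turning the wheel another +60°.

Emit:
{"name": "send_rows", "arguments": {
  "steps": [0, 0, 0, 0, -8.4, 0, -3, 0, 2, 0, 0, -2.7, 0, 2.7, 0, 0, 0, 0, 0, 0, 0, 0, 0, 3, 0, 0, 0, 0, 3, 0, 0, 0, 0, 2.4, 0, 0, 0, 0, 0, 0]
}}

```text
clock: 32.85
position: [0.4975, 0.2501, 0.1132]
ee_rot: [-0.003, 0.065, 0.998, -0.001]
contact_force: [-0.3, -1.2, -0.0]
width: 0.0425
gripper_force: 0.0
```

Emit:
{"name": "send_rows", "arguments": {
  "steps": [-1, 0, 0, 0, 0, -1, 0, 0, 0, 0, -1, 0, 0, 0, 0, -1, 0, 0, 0, 0]
}}

```text
clock: 33.25
position: [0.5011, 0.252, 0.1181]
ee_rot: [0.002, 0.065, 0.998, 0.001]
contact_force: [0.6, 1.1, 3.4]
width: 0.0131
gripper_force: 41.8
```

Emit:
{"name": "send_rows", "arguments": {
  "steps": [-1, 0, 0, 0, -6, -1, 0, 0, 0, -6, -1, 0, 0, 0, -6, -1, 0, 0, 0, -6, -1, 0, 0, 0, -6, -1, 0, 0, 0, -6, -1, 0, 0, 0, -6, -1, 0, 0, 0, -6, -1, 0, 0, 0, -6, -1, 0, 0, 0, -6, -1, 0, 0, 0, 0, -1, 0, 0, 0, 0]
}}

```text
clock: 34.45
position: [0.5011, 0.252, 0.1181]
ee_rot: [0.002, -0.442, 0.897, -0.0]
contact_force: [1.6, 0.7, 5.6]
width: 0.0134
gripper_force: 42.2
```

```bash
python3 - <<'E'
from h import *
go(.501,.252,.115,142.6)
E
```

```text
at [0.5011 0.252  0.1181] yang 142.5 j6 -2.14 roll -0.1 (or 179.9; flips x,y)
 shift cm x 0.01 y 0.01 z 0.31
```

Release, lift, and roll +68.4 back to 74.1.

Emit:
{"name": "send_rows", "arguments": {
  "steps": [0, 0, 0, 0, 0, 0, 0, 0, 0, 0, 0, 0, 0, 0, 0, 0, 0, 0, -4, 0, 0.5, 0, 0, -4, 0, 0.5, 0, 0, -4, 8.5, 0.5, 0, 0, -2, 8.5, 0.5, 0, 0, 0, 8.5, 0.5, 0, 0, 0, 8.5, 0.5, 0, 0, 0, 8.5, 0.5, 0, 0, 0, 8.5, 0.5, 0, 0, 0, 8.5]
}}

```text
clock: 35.65
position: [0.499, 0.2511, 0.2558]
ee_rot: [-0.001, 0.064, 0.998, -0.0]
contact_force: [-0.6, -0.2, 0.7]
width: 0.0639
gripper_force: 0.0
```

Emit:
{"name": "send_rows", "arguments": {
  "steps": [0.5, 0, 0, 0, 8.5, 0.5, 0, 0, 0, 0.4, 0.5, 0, 0, 0, 0]
}}

```text
clock: 35.95
position: [0.4992, 0.2512, 0.256]
ee_rot: [-0.0, 0.136, 0.991, -0.0]
contact_force: [-0.7, -0.1, -0.5]
width: 0.0641
gripper_force: 0.0
```

```bash
python3 - <<'E'
from h import *
t=cam('top');c=t['color'][180:260,360:420].astype(int)
m=(c[...,0]>100)&(c[...,0]>1.6*c[...,1]);v,u=np.nonzero(m);u0,v0=u.mean()+360,v.mean()+180
p=atz(t,(u0,v0),.056);print(p,m.sum());go(p[0],p[1],.14,74.1)
E
```

```text
[ 0.56771156 -0.21614972  0.056     ] 90
at [0.4993 0.2512 0.2561] yang 74.3 j6 -0.96 roll 0.2 (or -179.8; flips x,y)
 shift cm x -19.39 y -43.08 z 11.61
```

Emit:
{"name": "send_rows", "arguments": {
  "steps": [0.5, -1.8, -4, 0, 0, 0.5, -1.8, -4, 0, 0, 0.5, -1.8, -4, 0, 0, 0.5, -1.8, -4, 0, 0, 0.5, -1.8, -4, 0, 0, 0.5, -1.8, -4, 0, 0, 0.5, -1.8, -4, 0, 0, 0.5, -1.8, -4, 0, 0, 0.5, -1.8, -4, 0, 0, 0.5, -1.8, -4, 0, 0, 0.5, -1.1, -3, 0, 0, 0.5, 0, 0, 3, 0]
}}

```text
clock: 37.2
position: [0.569, -0.2207, 0.2292]
ee_rot: [0.005, 0.139, 0.99, -0.003]
contact_force: [0.8, 0.4, -0.5]
width: 0.0645
gripper_force: 0.0
```

Emit:
{"name": "send_rows", "arguments": {
  "steps": [0.5, 0, 0, 4, 0, 0.5, 0, 0, 4, 0, 0.5, 0, 0, 0, 0, 0.5, 0, 0, 0, 0]
}}

```text
clock: 37.6
position: [0.5662, -0.2145, 0.1464]
ee_rot: [-0.0, 0.137, 0.991, 0.0]
contact_force: [0.7, -0.6, 0.6]
width: 0.0639
gripper_force: 0.0
```

```bash
python3 - <<'E'
from h import *
go(.566,-.2165,.030,74.1)
E
```

```text
at [ 0.5662 -0.2145  0.1464] yang 74.2 j6 -1.77 roll 0.1 (or -179.9; flips x,y)
 shift cm x -0.04 y -0.20 z 11.64
```

Emit:
{"name": "send_rows", "arguments": {
  "steps": [0.5, 0, -0.2, 3, 0, 0.5, 0, 0, 3, 0, 0.5, 0, 0, 3, 0, 0.5, 0, 0, 1.4, 0, 0.5, 0, 0, 1, 0, 0.5, 0, 0, 0, 0]
}}

```text
clock: 38.2
position: [0.5666, -0.2168, 0.0331]
ee_rot: [0.001, 0.137, 0.991, -0.0]
contact_force: [-0.4, 0.7, -0.2]
width: 0.064
gripper_force: 0.0
```

Emit:
{"name": "send_rows", "arguments": {
  "steps": [-1, 0, 0, 0, 0, -1, 0, 0, 0, 0, -1, 0, 0, 0, 0, -1, 0, 0, 0, 0, -1, 0, 0, 0, 0]
}}

```text
clock: 38.7
position: [0.5668, -0.2167, 0.0339]
ee_rot: [0.002, 0.138, 0.99, -0.0]
contact_force: [0.9, 0.8, 6.6]
width: 0.0346
gripper_force: 37.5
```

Emit:
{"name": "send_rows", "arguments": {
  "steps": [-1, 0, 0, -2, 0, -1, 0, 0, -3, 0, -1, 0, 0, -4, 0, -1, 0, 0, -4, 0, -1, 0, 0, -4, 0, -1, 0, 0, -3, 0, -1, 0, 0, -2, 0, -1, 0, 0, 0, 0]
}}

```text
clock: 39.5
position: [0.5671, -0.2173, 0.2559]
ee_rot: [0.003, 0.138, 0.99, -0.001]
contact_force: [-0.4, 0.3, -0.7]
width: 0.0345
gripper_force: 37.8
```

```bash
python3 - <<'E'
from h import *
go(.591,.2385,.145,74.1)
E
```

```text
at [ 0.5671 -0.2173  0.2559] yang 74.2 j6 -1.78 roll 0.1 (or -179.9; flips x,y)
 shift cm x 10.19 y 44.49 z 11.09
```

Emit:
{"name": "send_rows", "arguments": {
  "steps": [-1, 0.4, 2, 0, 0, -1, 1, 4.5, 0, 0, -1, 1, 4.5, 0, 0, -1, 1, 4.5, 0, 0, -1, 1, 4.5, 0, 0, -1, 1, 4.5, 0, 0, -1, 1, 4.5, 0, 0, -1, 1, 4.5, 0, 0, -1, 1, 4.5, 0, 0, -1, 1, 4.5, 0, 0, -1, 0.6, 2, 0, 0, -1, 0, 0, 0, 0]
}}

```text
clock: 40.7
position: [0.5893, 0.2422, 0.2498]
ee_rot: [-0.002, 0.135, 0.991, -0.0]
contact_force: [0.3, 0.0, -0.2]
width: 0.0345
gripper_force: 37.8
```

Emit:
{"name": "send_rows", "arguments": {
  "steps": [-1, 0, 0, 0, 0, -1, 0, 0, 0, 0]
}}

```text
clock: 40.9
position: [0.5903, 0.2377, 0.2514]
ee_rot: [-0.001, 0.138, 0.99, -0.001]
contact_force: [0.7, 0.7, -0.5]
width: 0.0347
gripper_force: 37.8
```

```bash
python3 - <<'E'
from h import *
go(.591,.2385,.145,74.1)
E
```

```text
at [0.5903 0.2377 0.2514] yang 74.1 j6 -1.02 roll 0.0 (or -180.0; flips x,y)
 shift cm x -0.05 y 0.10 z 10.64
```

Emit:
{"name": "send_rows", "arguments": {
  "steps": [-1, 0, 0.1, 0, 0, -1, 0, 0, 4, 0, -1, 0, 0, 4, 0, -1, 0, 0, 2.6, 0, -1, 0, 0, 0, 0, 0.4, 0, 0, 0, 0, 0.4, 0, 0, 0, 0, 0.4, 0, 0, 0, 0, 0.4, 0, 0, 0, 0]
}}

```text
clock: 41.8
position: [0.5917, 0.2402, 0.148]
ee_rot: [0.001, 0.138, 0.99, 0.001]
contact_force: [-0.4, -0.2, -1.3]
width: 0.0599
gripper_force: 0.0
```

Emit:
{"name": "send_rows", "arguments": {
  "steps": [0.4, 0, 0, -4, 0, 0.4, 0, 0, -4, 0, 0, 3, -2, -2, 0, 0, 4, 0, 0, 0, 0, 4, 0, 0, 0, 0, 4, 0, 0, 0, 0, 0, 0, 0, 0, 0, 0, 0, 0, 0]
}}

```text
clock: 42.6
position: [0.4409, 0.262, 0.2475]
ee_rot: [0.001, 0.137, 0.991, 0.001]
contact_force: [-0.0, -0.2, -0.0]
width: 0.0426
gripper_force: 0.0
```

```bash
python3 - <<'E'
from h import *
t=cam('top');s=cam('scene')
A=np.zeros((480,640+0,3),np.uint8)
A=np.hstack([crop(t,160,180,120,120,3.3),crop(s,160,140,120,120,3.3)])
cv2.imwrite('pics/d4.png',A)
go(.501,.252,.20,142.6)
E
```

```text
at [0.4422 0.2617 0.2468] yang 74.2 j6 -0.90 roll -68.4 (or 111.6; flips x,y)
 shift cm x -2.80 y -5.26 z 4.68
```

View pics/d4.png

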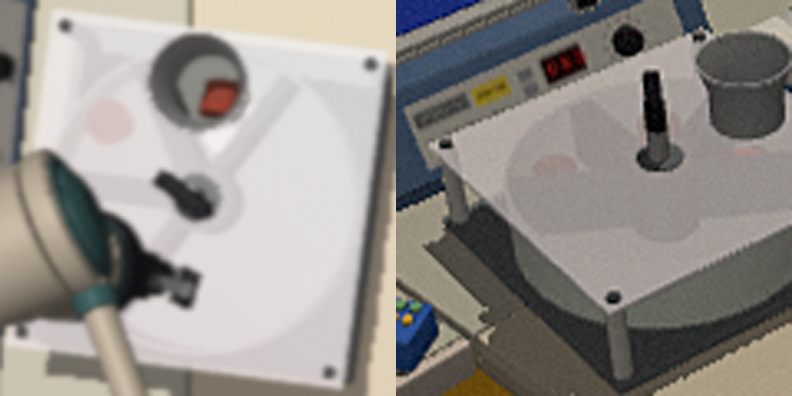

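The third stopper lies under the chute at (220,97). The other two show faintly through the cover in their own wedges. Now I'll regrip and turn +120°.

Emit:
{"name": "send_rows", "arguments": {
  "steps": [0, 0, 0, 0, 8.5, 0, 0, 0, 0, 8.5, 0, 0, 0, 0, 8.5, 0, 0, 0, 0, 8.5, 0, 0, 0, 0, 8.5, 0, 0, 0, 0, 8.5, 0, 0, 0, 0, 8.5, 0, 0, 0, 0, 8.5, 0, 0, 0, 0, 8.5, 0, 0, 0, 0, 8.5, 0, 0, 0, 0, 8.5, 0, 0, 0, 0, 8.5]
}}

```text
clock: 43.9
position: [0.4427, 0.2613, 0.246]
ee_rot: [0.0, 0.858, 0.513, 0.0]
contact_force: [-0.7, 0.8, 0.2]
width: 0.0428
gripper_force: 0.0
```

Emit:
{"name": "send_rows", "arguments": {
  "steps": [0, 0, 0, 0, 8.5, 0, 0, 0, 0, 1.1, 0, 1.4, 2.6, 2, 0, 0, 1.4, 2.6, 2.5, 0, 0, 0, 0, 0, 0, 0, 0, 0, 0, 0]
}}

```text
clock: 44.5
position: [0.4997, 0.2517, 0.2002]
ee_rot: [-0.0, 0.896, 0.443, -0.001]
contact_force: [0.0, 0.3, 0.2]
width: 0.0431
gripper_force: 0.0
```

```bash
python3 - <<'E'
from h import *
go(.501,.252,.116,-37.4)
E
```

```text
at [0.4997 0.2517 0.2002] yang -37.4 j6 0.99 roll 0.0 (or -180.0; flips x,y)
 shift cm x 0.10 y 0.08 z 8.42
```

Emit:
{"name": "send_rows", "arguments": {
  "steps": [0, 0.1, 0.1, 3, 0, 0, 0, 0, 3, 0, 0, 0, 0, 2.4, 0, 0, 0, 0, 0, 0, -1, 0, 0, 0, 0, -1, 0, 0, 0, 0, -1, 0, 0, 0, 0, -1, 0, 0, 0, 0]
}}

```text
clock: 45.3
position: [0.502, 0.2532, 0.1195]
ee_rot: [-0.0, 0.896, 0.443, 0.002]
contact_force: [-2.1, -0.0, 6.8]
width: 0.0132
gripper_force: 40.9
```

Emit:
{"name": "send_rows", "arguments": {
  "steps": [-1, 0, 0, 0, -6, -1, 0, 0, 0, -6, -1, 0, 0, 0, -6, -1, 0, 0, 0, -6, -1, 0, 0, 0, -6, -1, 0, 0, 0, -6, -1, 0, 0, 0, -6, -1, 0, 0, 0, -6, -1, 0, 0, 0, -6, -1, 0, 0, 0, -6]
}}

```text
clock: 46.3
position: [0.5005, 0.2534, 0.1195]
ee_rot: [-0.0, 0.553, 0.833, 0.001]
contact_force: [-4.1, 0.6, 8.9]
width: 0.0128
gripper_force: 41.3
```

Emit:
{"name": "send_rows", "arguments": {
  "steps": [-1, 0, 0, 0, -6, -1, 0, 0, 0, -6, -1, 0, 0, 0, -6, -1, 0, 0, 0, -6, -1, 0, 0, 0, -6, -1, 0, 0, 0, -6, -1, 0, 0, 0, -6, -1, 0, 0, 0, -6, -1, 0, 0, 0, -6, -1, 0, 0, 0, -6, -1, 0, 0, 0, 0, -1, 0, 0, 0, 0]
}}

```text
clock: 47.5
position: [0.4996, 0.2522, 0.1195]
ee_rot: [-0.0, 0.064, 0.998, -0.0]
contact_force: [-5.7, -2.9, 10.6]
width: 0.0133
gripper_force: 41.5
```

```bash
python3 - <<'E'
from h import *
go(.501,.252,.116,82.6)
E
```

```text
at [0.4996 0.2522 0.1195] yang 82.6 j6 -1.10 roll 0.0 (or -180.0; flips x,y)
 shift cm x -0.14 y -0.00 z 0.35
```

Emit:
{"name": "send_rows", "arguments": {
  "steps": [0, 0, 0, 0, 0, 0, 0, 0, 0, 0, 0, 0, 0, 0, 0, 0, 0, 0, -4, 0, 0, 0, 0, -4, 0, 0, 0, 0, -4, 8.5, 0.3, 0, 0, -1, 8.5, 0.3, 0, 0, 0, 8.5, 0.3, 0, 0, 0, 8.5, 0.3, 0, 0, 0, 8.5, 0.3, 0, 0, 0, 8.5, 0.3, 0, 0, 0, 8.5]
}}

```text
clock: 48.7
position: [0.5009, 0.2524, 0.247]
ee_rot: [-0.0, 0.554, 0.833, -0.0]
contact_force: [-0.2, 0.3, 0.5]
width: 0.0556
gripper_force: 0.0
```

Emit:
{"name": "send_rows", "arguments": {
  "steps": [0.3, 0, 0, 0, 8.5, 0.3, 0, 0, 0, 8.5, 0.3, 0, 0, 0, 8.5, 0.3, 0, 0, 0, 8.5, 0.3, 0, 0, 0, 5, 0.3, 0, 0, 0, 0]
}}

```text
clock: 49.3
position: [0.5009, 0.2525, 0.247]
ee_rot: [-0.0, 0.798, 0.603, -0.0]
contact_force: [0.7, 1.1, 0.6]
width: 0.0554
gripper_force: 0.0
```

```bash
python3 - <<'E'
from h import *
go(.4307,-.1713,.15,-15.9)
t=cam('top');s=cam('scene')
cv2.imwrite('pics/d5.png',np.hstack([crop(t,160,180,120,120,3.3),crop(s,160,140,120,120,3.3)]))
E
```

```text
at [0.5009 0.2525 0.247 ] yang -15.9 j6 0.62 roll 0.0 (or -180.0; flips x,y)
 shift cm x -42.68 y 4.86 z 9.70
```

View pics/d5.png

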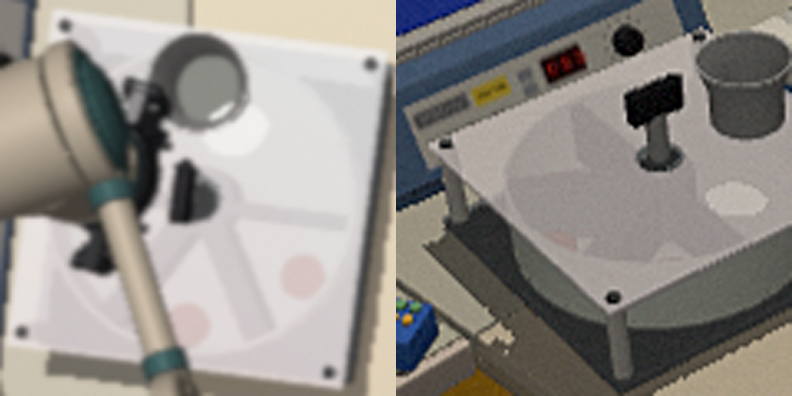

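The wide half is now under the chute. Stoppers are visible in separate wedges at (302,275) and (188,325), and the arm hides the third. Now I'll shut the bin.

Emit:
{"name": "send_rows", "arguments": {
  "steps": [0.3, -4, 0.4, 0, 0, 0.3, -4, 0.5, 0, 0, 0.3, -4, 0.5, 0, 0, 0.3, -4, 0.5, 0, 0, 0.3, -4, 0.5, 0, 0, 0.3, -4, 0.5, 0, 0, 0.3, -4, 0.5, 0, 0, 0.3, -4, 0.5, 0, 0, 0.3, -4, 0.5, 0, 0, 0.3, -4, 0.5, 0, 0, 0.3, -2.7, 0, 0, 0, 0.3, 0, 0, 0, 0]
}}

```text
clock: 50.6
position: [0.4303, -0.1748, 0.2472]
ee_rot: [0.001, 0.799, 0.601, -0.001]
contact_force: [1.0, 0.3, -0.4]
width: 0.0556
gripper_force: 0.0
```

Emit:
{"name": "send_rows", "arguments": {
  "steps": [0.3, 0, 0, 3, 0, 0.3, 0, 0, 4, 0, 0.3, 0, 0, 3, 0, 0.3, 0, 0, 0, 0]
}}

```text
clock: 51.0
position: [0.4279, -0.1689, 0.1437]
ee_rot: [-0.004, 0.798, 0.603, -0.001]
contact_force: [-1.0, 0.4, 0.4]
width: 0.0554
gripper_force: 0.0
```

```bash
python3 - <<'E'
from h import *
go(.4307,-.1713,.062,-15.9)
E
```

```text
at [ 0.4279 -0.1689  0.1437] yang -15.8 j6 -0.25 roll 0.1 (or -179.9; flips x,y)
 shift cm x -0.15 y 0.33 z 8.17
```

Emit:
{"name": "send_rows", "arguments": {
  "steps": [0.3, 0, 0.3, 3, 0, 0.3, 0, 0, 3, 0, 0.3, 0, 0, 2.2, 0, 0.3, 0, 0, 0, 0, -1, 0, 0, 0, 0, -1, 0, 0, 0, 0, -1, 0, 0, 0, 0, -1, 0, 0, 0, 0]
}}

```text
clock: 51.8
position: [0.43, -0.1715, 0.066]
ee_rot: [-0.003, 0.798, 0.603, -0.002]
contact_force: [-8.6, 0.2, 6.1]
width: 0.0083
gripper_force: 39.6
```

Emit:
{"name": "send_rows", "arguments": {
  "steps": [-1, 0, 0.57, -0.94, 0, -1, 0, 0.63, -0.9, 0, -1, 0, 0.69, -0.85, 0, -1, 0, 0.75, -0.8, 0, -1, 0, 0.8, -0.74, 0, -1, 0, 0.85, -0.69, 0]
}}

```text
clock: 52.4
position: [0.4668, -0.1824, 0.1153]
ee_rot: [-0.006, 0.798, 0.603, -0.006]
contact_force: [-16.9, 1.1, 13.6]
width: 0.0081
gripper_force: 39.9
```

Emit:
{"name": "send_rows", "arguments": {
  "steps": [-1, 0, 0.9, -0.62, 0, -1, 0, 0.94, -0.56, 0, -1, 0, 0.98, -0.49, 0, -1, 0, 1.01, -0.42, 0, -1, 0, 1.0, -0.35, 0, -1, 0, 0.2, 0, 0, -1, 0, 0, 0, 0, -1, 0, 0, 0, 0]
}}

```text
clock: 53.2
position: [0.5201, -0.1982, 0.1437]
ee_rot: [-0.0, 0.798, 0.603, -0.002]
contact_force: [-12.7, 1.7, 22.1]
width: 0.0082
gripper_force: 42.7
```

Emit:
{"name": "send_rows", "arguments": {
  "steps": [-1, 0, 0, -0.6, 0, -1, 0, 0.4, 0, 0, -1, 0, 0, 0, 0, -1, 0, 0, 0, 0]
}}

```text
clock: 53.6
position: [0.5198, -0.198, 0.1439]
ee_rot: [-0.005, 0.798, 0.603, -0.005]
contact_force: [-12.5, -0.4, 0.6]
width: 0.0083
gripper_force: 42.0
```

```bash
python3 - <<'E'
from h import *
go(.5202,-.1976,.137,-15.9)
E
```

```text
at [ 0.5198 -0.198   0.1439] yang -15.9 j6 -0.21 roll 0.0 (or -180.0; flips x,y)
 shift cm x 0.05 y 0.03 z 0.69
```

Emit:
{"name": "send_rows", "arguments": {
  "steps": [0.3, 0, 0, 0, 0, 0.3, 0, 0, 0, 0, 0.3, 0, 0, 0, 0, 0.3, 0, 0, 0, 0, 0.3, 0, 0, -3, 0, 0.3, 0, 0, -4, 0, 0.3, 0, 0, -4, 0, 0.3, 3, -2, 0, 0, 0.3, 4, -3, 0, 0, 0.3, 4, -3, 0, 0, 0.3, 4, -3, 0, 0, 0.3, 3, -2, 0, 0]
}}

```text
clock: 54.8
position: [0.4501, 0.0121, 0.2554]
ee_rot: [-0.0, 0.798, 0.603, 0.001]
contact_force: [0.5, 1.0, -0.2]
width: 0.0556
gripper_force: 0.0
```

Emit:
{"name": "send_rows", "arguments": {
  "steps": [0.3, 2, -1, 0, 0, 0.3, 0, 0, 0, 0, 0.3, 0, 0, 0, 0, 0.3, 0, 0, 0, 0, 0.3, 0, 0, 0, 0]
}}

```text
clock: 55.3
position: [0.4479, 0.0306, 0.2548]
ee_rot: [0.0, 0.799, 0.602, -0.0]
contact_force: [-0.4, 1.0, -0.0]
width: 0.0557
gripper_force: 0.0
```

```bash
python3 - <<'E'
from h import *
t=cam('top');s=cam('scene');p=get_state();print(p['position'],p['contact_force'])
A=np.zeros((600,800,3),np.uint8)
A[:300,:300]=crop(t,160,180,120,120,2.5)
A[:300,300:800]=crop(t,310,140,200,120,2.5)
A[300:,:400]=crop(s,160,140,160,120,2.5)
A[300:,400:]=crop(s,335,170,160,120,2.5)
cv2.imwrite('pics/f.png',A)
t0=cv2.imread('pics/top0.png').astype(int); d=np.abs(t0-t['color'][:,:,::-1]).sum(2)
print('handle/bottles diff',d[215:260,355:415].mean(),d[262:302,435:480].mean())
E
```

```text
[0.44774998 0.03077391 0.25473087] [-0.29470758 -0.07508656  0.2878071 ]
handle/bottles diff 1.6722222222222223 2.1344444444444446
```

View pics/f.png

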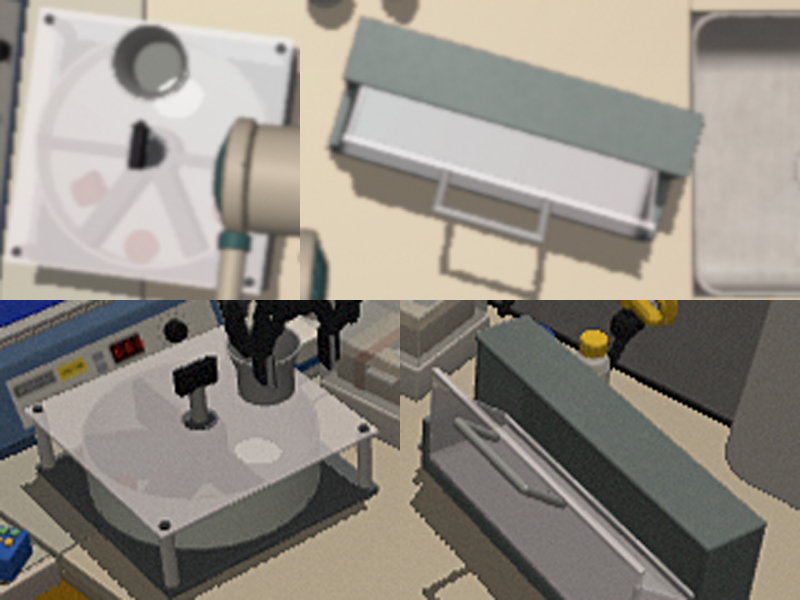

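The bin is shut: the handle area is the same as in the first picture, and so are the bottles. Stoppers show at (90,188) and (140,245); the third was seen earlier in its own wedge. The wide compartment is under the chute and nothing is touching the arm.

```bash
python3 -c "
from rig import *
print(sign_off())"
```

```text
the job is handed in; nothing more can be done
None
```

I handed the job in at about 55 s of the 210 s: all three stoppers are in separate narrow wedges, the wheel is parked with the wide compartment under the chute, the bin is shut and both bottles are upright; the sign-off gave no verdict.

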